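# Plug the slip pump's coupler and lock its cam arms

## Robot

A 6-joint arm with a two-finger parallel gripper is mounted at the origin on the work surface. World frame = base frame: x ahead of the robot, y to its left, z up, the work surface at z = 0. Lengths are in mm, angles in degrees, forces in N, time in s.
With the tool pointing down it reaches from about 300 to 875 mm from the base axis. Payload 4.2 kg.
Tool frame: the origin (TCP) lies at the very end of the fingers, on their centre line; the grasp point (between the pads) lies 19 mm behind it (env.hold_point_z is the distance from the TCP to the grasp point, in mm); x points along the fingers, y is the direction in which the jaws open and shut, and the axes are right-handed (so a half turn about x gives the same grasp; the last joint's range is limited). The gripper opens to 85 mm and grips with 20 to 120 N. Pads are 22 mm wide; open, the fingers measure 114 mm over their backs; the gripper's body (76 mm by 85 mm) begins 54 mm behind the grasp point. The pads swing forward as they close: fully open they stand 13 mm farther back than shut.
Start: joints at [66.807, 18.312, 89.639, -0, 72.044, -1.146], TCP at [215.843, 532.966, 231.338] pointing down, gripper open.
Joint ranges: [-177.97, 177.97], [-48.28, 115.42], [12.27, 149.76], [-77.06, 257.06], [2.81, 150.46], [-146.56, 146.56]. Speed limits (degrees/s): [147.25, 147.25, 180, 180, 180, 180].

## Interface

Orientations are given as a 3x3 rotation matrix whose columns are the frame's x, y, z axes.
In Python, from rig import env gives the robot as it stands.
- The arm moves only by the tool jog_arm, never from a script. Its argument "rows" is a list of rows, each a list of 7 numbers: the shift along the tool's x, y, z in m, then the turn, a rotation vector about the tool's x, y, z in rad, then the finger opening in m, from 0 to 0.0854. In form: [[x, y, z, wx, wy, wz, fingers], ...]. A call has 1 to 5 rows; each row is the pose to reach, as a shift and turn from the pose commanded when the call began, along the tool's axes at that moment; what a row does not reach only later rows make up. A row lasts 1/8 s, in which the tool goes at most 62.5 mm and 10.7 degrees, less where a joint would pass 70% of its speed; a pose out of reach is approached as far as the arm can. A call with a gripper value outside its range is refused whole. The fingers move at their own pace and stop on an object; "force" is the grip in N (left out, the last holds). Time passes only in rows, so rows that repeat a pose let the fingers close. It gives the time, the measured TCP pose, the force and the opening at its end, in the units of the state.
- env.state(): the state, without advancing time (a new reading comes with each control period).
- env.snapshot(name): name is "scene" or "top" or "wrist"; returns (picture, depth): 480x640x3 uint8, blue, green, red; 480x640 float32, mm along the optical axis (not along the pixel's ray), 0 where there is no reading.
- env.camera_params(name): a dict with "fx", "fy", "cx", "cy" (pixels), "eye" and "attitude" of the camera in the world; the wrist camera has in their place "T_tool_cam" (4x4, takes a point from camera to tool coordinates, whose origin is the TCP and whose axes are the tool frame's). Camera axes: x right, y up, looking along -z (the intrinsics and any distortion apply to the point x, -y, -z); pixel columns grow to the right and rows downward; lengths in mm; the calibration is good to about 2 mm. A picture is of the moment at which its call begins: read the wrist's pose just before it. camera_params takes no time and is no camera call.
- env.finish_job(): hands the job in, once; it reports no verdict.
Trained networks look in the newest picture that a camera, given by its name, has taken for a name from the list of things; names that differ only in an ending like _2 or _b are one class to them, and where a whole thing is asked for, a point or a joint stands for the part that bears it (a point fixed in the world has none). Each returns a list of dicts, best first, with "score" (0 to 1); they miss things now and then, are a little off and sometimes report something else, mostly with a low value. They report only what shows in the picture. A call takes as long as a camera call. They do not tell look-alikes from the thing itself.
- env.search_frame(camera, thing): "point" ([x, y, z] in mm, in the coordinates of the camera as it stood for that picture, good to about 4 mm: the middle of the surface that is visible of it).
- env.silhouettes(camera, thing): "region" (480x640 bool, what is visible of it).
- env.tip_of(camera, thing): "point" ([x, y, z] in mm, in the coordinates of the camera as it stood for that picture, good to about 4 mm: a listed point, or the origin of a listed thing).
The state is a dict: "time": time; "q": joint angles; "qd": joint speeds; "joint_torque": joint torques, N m; "ee_pos": TCP position; "orientation": TCP orientation; "contact_force": force on the tool from outside, world axes, zero at the start; "wrist_torque": the same for the moment, N m; "width": finger opening in mm.
Only numpy, scipy, OpenCV 4.12 (cv2) and the standard library are available. Lean on these libraries where they do the work, as an engineer would, in place of code of your own. Each camera call takes 0.05 s, during which the arm holds its last target.

## Task

The slip pump is done for the day: close its outlet. Set the aluminium dust plug upright into the coupler on top of the pump, press it down onto the rubber gasket until it sits firmly, then swing the coupler's two cam arms down together, not one after the other, until both lie fully home against the cup and hold the plug drawn down level. Feel your way: do not ram the plug or force the arms, leave the bowl, the jar and the brush where they are, and let go of everything at the end.

Things in the scene. Friction and masses are not known exactly. Their poses are not given: they have to be found in the camera images.
- pump: slip pump, green with a grey motor, on a steel plate 300 x 130 mm, immovable. Origin: on the bench, straight below the axis of the upright coupler on its outlet; x axis towards the motor (reaching x = 222 mm, at most 131 mm high), suction stub to x = -74 mm, z up. The arms swing in its y-z plane
- coupler_mouth (a point): centre of the coupler's open top, 190 mm above the bench, axes as the pump's. An upright aluminium cup, 42 mm outside, 34 mm inside, 38 mm high, on a 41 mm hexagon and a 27 mm pipe; ears for the pins reach 26.5 mm out on its +y and -y sides, 20 mm wide, not above the mouth. Over both arms when home: 57 mm, 62 at the turned-out tips. Beside it free to 75 mm below the mouth
- cam_left: left brass cam arm, on the pump's +y side: a flat bar 12 mm wide, 7 mm thick, ending 54 mm from its hinge pin. Origin: the pin, 21 mm from the cup's axis, 8 mm below the mouth; its y axis runs from the pin along the bar. Level, its upper face is 7.5 mm above the pin. It stays where left; 25 mm from the pin it takes 4 to 8 N to swing. Over 45 N from the fingers bends it
- cam_right: right brass cam arm, on the pump's -y side: a flat bar 12 mm wide, 7 mm thick, ending 54 mm from its hinge pin. Origin: the pin, 21 mm from the cup's axis, 8 mm below the mouth; its y axis runs from the pin along the bar. Level, its upper face is 7.5 mm above the pin. It stays where left; 25 mm from the pin it takes 4 to 8 N to swing. Over 45 N from the fingers bends it
- swing_left (a joint): swing of the left arm (rad): 0 level, straight out; negative raised; 1.5 fully home, pointing down along the cup (hard stop). Starts between -0.45 and 0.1. Up to 0.3 its cam stays clear of the bore. If the plug sits too high the cams bite on its nose, go stiff and shove it up instead of drawing it down
- swing_right (a joint): swing of the right arm (rad): 0 level, straight out; negative raised; 1.5 fully home, pointing down along the cup (hard stop). Starts between -0.45 and 0.1. Up to 0.3 its cam stays clear of the bore. If the plug sits too high the cams bite on its nose, go stiff and shove it up instead of drawing it down
- gasket: black rubber ring in the bottom of the cup, 33 mm across, 10 mm thick, origin at the centre of its underside; slack, its upper face is 22.7 mm below the mouth. Stiff: it gives only from about 13 N, then 4.5 N more per mm, up to 5 mm, and mostly stays where it is pushed. A push of 20 to 28 N brings the plug low enough for the cams; over 45 N cuts it
- plug: dust plug, turned aluminium, 43 mm high, 0.12 to 0.23 kg, nose down on the bench. Origin: centre of the nose's underside, z up. Nose 32 mm wide (lowest 4 mm tapered from 26), 24 mm groove with sloping flanks at 13 to 25 mm, collar 48 mm wide at 29 to 43 mm, to hold it by. It has 1 mm of play in the cup, any way round. Pressed, its nose is 24 to 26 mm below the mouth; locked, 24.3 to 26
- bowl: bystander: a terracotta bowl, 110 mm across, 45 mm high; origin at the centre of its underside
- jar: bystander: a white glaze jar with a dark lid, 64 mm across, 75 mm high; origin at the centre of its underside
- brush: bystander: a brush 200 mm long, lying on the bench along its x axis; origin at the middle of its underside
Mind the look-alikes: they are no part of the job. Of the things that look like the plug, the larger one is meant.

How it is judged (in metres and radians):
On the way:
1. the plug is pressed down on the gasket inside the coupler with both arms still out (horizontal distance between plug and coupler_mouth below 0.002 m and z of plug in the frame of coupler_mouth below -0.0233 m and value of joint each of swing_left, swing_right below 0.6 rad), for 0.2 s.
At the end, for the whole second after the job is handed in: both arms swung home (over 1.35 rad of 1.5), the plug in the coupler within 2 mm of its axis, upright within 0.05 rad and still, its nose at least 23.8 mm below the mouth; everything let go and the bystanders within 3 cm of where they were (value of joint each of swing_left, swing_right above 1.35 rad and horizontal distance between plug and coupler_mouth below 0.002 m and z of plug in the frame of coupler_mouth below -0.0238 m and angle between plug's own z axis and vertical below 0.05 rad and linear speed of plug below 0.01 m/s and distance of each of bowl, jar, brush from where it was at the start of the episode below 0.03 m); the robot touches nothing.
It fails at once if one arm is swung down without the other ((value of joint swing_left above 1.1 rad and value of joint swing_right below 0.55 rad) or (value of joint swing_right above 1.1 rad and value of joint swing_left below 0.55 rad)).
It fails at once if the plug is rammed on the coupler or its gasket with over 45 N (contact force between plug and pump above 45 N and value of joint each of swing_left, swing_right below 0.3 rad).
It fails at once if an arm is forced with over 45 N (contact force between the fingers and cam_left above 45 N or contact force between the fingers and cam_right above 45 N).
It fails at once if the bowl, the jar or the brush is pushed aside by over 3 cm (distance of any of bowl, jar, brush from where it was at the start of the episode above 0.03 m).
It also fails if it takes over 67 s, if anything falls off the work surface, if the arm or the gripper's body presses on something with over 40 N, if the wrist force passes 120 N, or if a joint passes its speed limit or range.

## Working session

There is one attempt and no reset: what is moved stays moved. The work goes in short steps, Python scripts to look and compute and a tool call to move; the robot and the scene stay as the last step left them, time stands still between calls to the robot, and variables do not carry over. Pictures are saved under pics/ and viewed, and the job is handed in when it is done.

Besides the shell and the picture viewer there is one more tool, called as name(argument=value, ...), one argument or row to a line, values as JSON. jog_arm: Moves the arm, as the interface text tells. Its arguments: {"type":"object","properties":{"rows":{"type":"array","items":{"type":"array","items":{"type":"number"}}},"force":{"type":"number"}},"required":["rows"]}

```bash
ls; mkdir -p pics; python3 - <<'E'
from rig import env
import cv2
s=env.state();print(s)
for n in ["scene","top","wrist"]:
    p,d=env.snapshot(n); cv2.imwrite(f"pics/{n}0.png",p); import numpy as np; np.save(f"pics/{n}0.npy",d)
    print(n,env.camera_params(n))
E
```

```text
pics
{'time': 0.0, 'q': array([ 6.68050613e+01,  1.83507926e+01,  8.97071543e+01,  3.63201863e-04,
        7.20411785e+01, -1.14671449e+00]), 'qd': array([ 0.00742079,  0.06397573, -0.09423075, -0.06407589,  0.05388544,
       -0.04105964]), 'joint_torque': array([ 4.15646928e-04, -4.15521777e+01, -2.34160191e+01,  2.11590242e-05,
        8.20238813e-03,  3.62664736e-06]), 'ee_pos': array([215.66793462, 532.51679021, 230.48566918]), 'orientation': array([[-6.86946632e-04,  3.75388067e-01,  9.26867481e-01],
       [-1.58784714e-03,  9.26866122e-01, -3.75388694e-01],
       [-9.99998503e-01, -1.72959587e-03, -4.06486919e-05]]), 'contact_force': array([ 0.4317948 ,  0.60075979, -0.23076476]), 'wrist_torque': array([-0.00857181, -0.0671468 ,  0.05976059]), 'width': 85.24696095615833}
scene {'fx': 594.5304124159038, 'fy': 594.5304124159038, 'cx': 321.7416182828101, 'cy': 238.07745175533196, 'eye': array([1134.47963164,  683.68784372, 1004.23332545]), 'attitude': array([[-0.75673139, -0.45282628,  0.47149334],
       [ 0.65348097, -0.50423705,  0.56454196],
       [-0.01789503,  0.73531854,  0.67748536]])}
top {'fx': 490.71063038294335, 'fy': 490.71063038294335, 'cx': 316.5894049588935, 'cy': 236.00261005628568, 'eye': array([ 304.99159365,  -39.69444593, 1174.29507533]), 'attitude': array([[-0.09708628,  0.97499834, -0.19988118],
       [-0.99526438, -0.09607635,  0.01476998],
       [-0.00480314,  0.20036858,  0.97970882]])}
wrist {'fx': 378.51390286211574, 'fy': 378.51390286211574, 'cx': 317.5699349717844, 'cy': 238.07420708532626, 'T_tool_cam': array([[-2.28797594e-04,  2.98021224e-01, -9.54559216e-01,
        -1.41358115e+02],
       [ 9.99999935e-01, -1.99222961e-04, -3.01888290e-04,
         4.29127161e-01],
       [-2.80139232e-04, -9.54559223e-01, -2.98021159e-01,
        -7.64306844e+01],
       [ 0.00000000e+00,  0.00000000e+00,  0.00000000e+00,
         1.00000000e+00]])}
```

View pics/scene0.png

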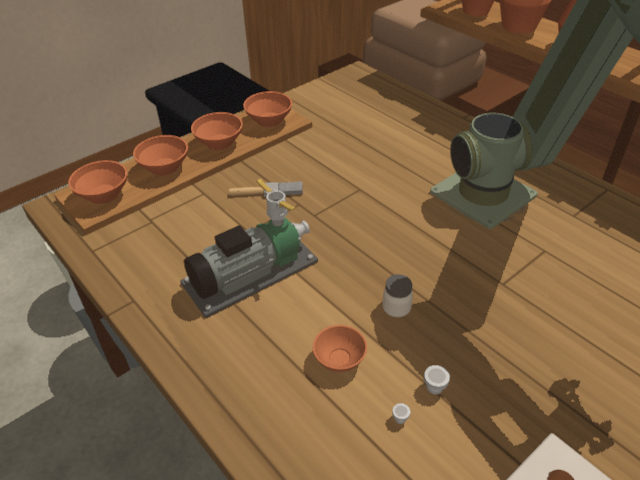

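View pics/top0.png

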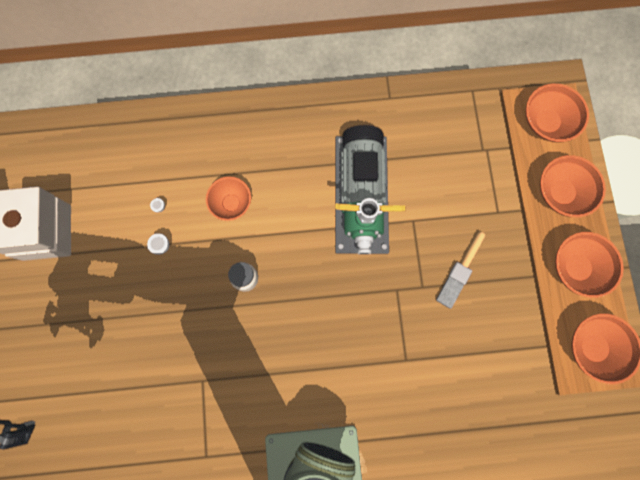

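View pics/wrist0.png

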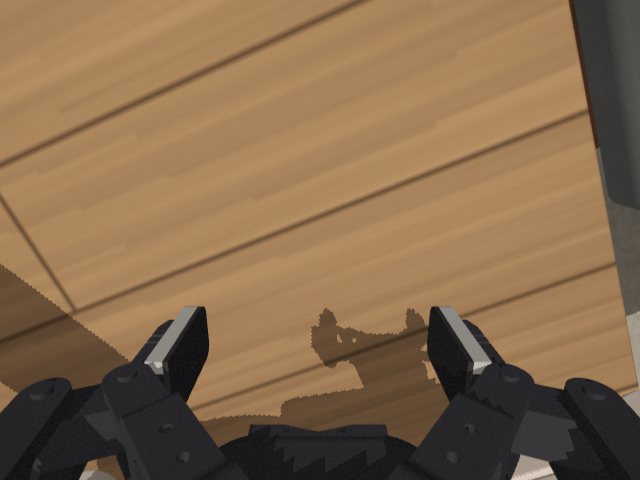

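```bash
cat > h.py <<'E'
import numpy as np, cv2
from rig import env
def unproj(name,u,v,d,cp=None,st=None):
    cp=cp or env.camera_params(name)
    pc=np.array([(u-cp["cx"])/cp["fx"]*d,-(v-cp["cy"])/cp["fy"]*d,-d])
    return c2w(name,pc,cp,st)
def c2w(name,pc,cp=None,st=None):
    cp=cp or env.camera_params(name); pc=np.asarray(pc,float)
    if name!="wrist": return cp["attitude"]@pc+cp["eye"]
    st=st or env.state(); T=cp["T_tool_cam"]
    return st["orientation"]@(T[:3,:3]@pc+T[:3,3])+st["ee_pos"]
def w2p(name,pw,cp=None,st=None):
    cp=cp or env.camera_params(name); pw=np.asarray(pw,float)
    if name!="wrist": pc=cp["attitude"].T@(pw-cp["eye"])
    else:
        st=st or env.state(); T=cp["T_tool_cam"]
        pt=st["orientation"].T@(pw-st["ee_pos"]); pc=T[:3,:3].T@(pt-T[:3,3])
    return np.array([cp["cx"]+cp["fx"]*pc[0]/-pc[2],cp["cy"]-cp["fy"]*pc[1]/-pc[2]])
def cloud(name,d,cp=None,st=None):
    cp=cp or env.camera_params(name)
    v,u=np.mgrid[0:480,0:640]
    pc=np.stack([(u-cp["cx"])/cp["fx"]*d,-(v-cp["cy"])/cp["fy"]*d,-d],-1)
    if name!="wrist": return pc@cp["attitude"].T+cp["eye"]
    st=st or env.state(); T=cp["T_tool_cam"]
    return (pc@T[:3,:3].T+T[:3,3])@st["orientation"].T+st["ee_pos"]
def snap(name,tag):
    st=env.state(); p,d=env.snapshot(name); cv2.imwrite(f"pics/{tag}.png",p); return p,d,st
E
python3 - <<'E'
from h import *
for name in ["top","scene"]:
    for th in ["plug","coupler_mouth","cam_left","cam_right","swing_left","pump","bowl","jar","brush"]:
        for r in env.tip_of(name,th)[:3]: print(name,th,"tip",c2w(name,r["point"]).round(1),round(r["score"],2))
    d=np.load(f"pics/{name}0.npy"); C=cloud(name,d)
    for (u,v) in ([(157,243),(157,205),(369,208)] if name=="top" else [(436,380),(401,413),(276,200)]):
        print(name,u,v,C[v-14:v+15:4,u].round(0).tolist())
print(env.state()["time"])
E
```

```text
top plug tip [657.3 320.8   2.5] 0.69
top plug tip [5.548e+02 3.138e+02 3.000e-01] 0.58
top coupler_mouth tip [ 553.6 -171.3  187. ] 0.93
top coupler_mouth tip [ 552.8 -170.   153.9] 0.61
top cam_left tip [ 559.5 -152.   180.1] 0.53
top cam_left tip [ 5.516e+02  3.177e+02 -3.000e-01] 0.15
top cam_right tip [ 554.1 -188.3  177.7] 0.69Traceback (most recent call last):
  File "<stdin>", line 4, in <module>
ValueError: it knows: bowl, brush, cam_left, cam_right, coupler_mouth, gasket, jar, plug, pump
```

```bash
python3 - <<'E'
from h import *
for name in ["top","scene"]:
    for th in ["plug","coupler_mouth","cam_left","cam_right","pump","bowl","jar","brush"]:
        if name=="top" and th in("plug","coupler_mouth"): continue
        for r in env.tip_of(name,th)[:3]: print(name,th,"tip",c2w(name,r["point"]).round(1),round(r["score"],2))
    d=np.load(f"pics/{name}0.npy"); C=cloud(name,d); P=cv2.imread(f"pics/{name}0.png")
    # plug: points z 30..50 near
    for c in [(557,314),(657,320)]:
        m=(np.hypot(C[...,0]-c[0],C[...,1]-c[1])<45)&(C[...,2]>36)&(C[...,2]<60)
        q=C[m]; print(name,"plugtop",len(q),q.min(0).round(1),q.max(0).round(1),((q.min(0)+q.max(0))/2).round(1), np.percentile(q[:,2],[50,95]))
    m=(np.hypot(C[...,0]-553,C[...,1]+171)<24)&(C[...,2]>184)&(C[...,2]<200)
    q=C[m]; print("mouth",len(q),q.min(0).round(1),q.max(0).round(1),((q.min(0)+q.max(0))/2).round(1))
    m=(np.hypot(C[...,0]-553,C[...,1]+171)<90)&(C[...,2]>165)&(P[...,2].astype(int)-P[...,0]>70)
    q=C[m]
    for sgn in (1,-1):
        a=q[(q[:,1]+171)*sgn>22]; 
        if len(a)>3:
            i=np.argsort(a[:,1]); print(name,sgn,len(a)); print(a[i][::max(1,len(a)//12)].round(1).tolist())
print(env.state()["time"])
E
```

```text
top cam_left tip [ 559.5 -152.   180.1] 0.53
top cam_left tip [ 5.516e+02  3.177e+02 -3.000e-01] 0.15
top cam_right tip [ 554.1 -188.3  177.7] 0.69
top pump tip [ 554.1 -165.    -2.3] 0.65
top pump tip [554.  316.7  -1.1] 0.27
top bowl tip [651.4 142.9   2.5] 0.84
top bowl tip [ 561.8 -148.1  182.1] 0.24
top jar tip [ 4.613e+02  1.208e+02 -4.000e-01] 0.63
top brush tip [ 436.2 -397.2    2.4] 0.82
top brush tip [4.612e+02 1.200e+02 1.000e-01] 0.51
top plugtop 327 [530.9 293.7  36.6] [578.3 343.4  49.6] [554.6 318.5  43.1] [42.73715021 46.3893869 ]Traceback (most recent call last):
  File "<stdin>", line 10, in <module>
    return umr_minimum(a, axis, None, out, keepdims, initial, where)
ValueError: zero-size array to reduction operation minimum which has no identity
```

```bash
python3 - <<'E'
from h import *
for name in ["top","scene"]:
    if name=="scene":
      for th in ["plug","coupler_mouth","cam_left","cam_right"]:
        for r in env.tip_of(name,th)[:3]: print(name,th,"tip",c2w(name,r["point"]).round(1),round(r["score"],2))
    d=np.load(f"pics/{name}0.npy"); C=cloud(name,d); P=cv2.imread(f"pics/{name}0.png")
    def mm(q,l): 
        if len(q): print(name,l,len(q),q.min(0).round(1),q.max(0).round(1),((q.min(0)+q.max(0))/2).round(1))
    for c in [(557,314),(657,320)]:
        m=(np.hypot(C[...,0]-c[0],C[...,1]-c[1])<45)&(C[...,2]>20)&(C[...,2]<60)
        mm(C[m],"plug>20")
        m&=C[...,2]>38; mm(C[m],"plug>38")
    m=(np.hypot(C[...,0]-553,C[...,1]+171)<24)&(C[...,2]>184)&(C[...,2]<200)
    mm(C[m],"mouth")
    m=(np.hypot(C[...,0]-553,C[...,1]+171)<90)&(C[...,2]>165)&(P[...,2].astype(int)-P[...,0]>70)
    q=C[m]
    for sgn in (1,-1):
        a=q[(q[:,1]+171)*sgn>22]; 
        if len(a)>3:
            i=np.argsort(a[:,1]); print(name,sgn,len(a)); print(a[i][::max(1,len(a)//12)].round(1).tolist())
    cv2.imwrite(f"pics/crop_{name}.png",cv2.resize(P[150:270,310:430] if name=="top" else P[160:280,200:330],None,fx=5,fy=5,interpolation=cv2.INTER_CUBIC))
print(env.state()["time"])
E
```

```text
top plug>20 351 [530.8 293.7  26.4] [578.3 343.4  49.6] [554.6 318.5  38. ]
top plug>38 322 [530.9 293.7  38.1] [578.3 341.7  49.6] [554.6 317.7  43.8]
top plug>20 153 [636.3 303.5  21.3] [668.9 336.9  34.2] [652.6 320.2  27.8]
top mouth 153 [ 533.5 -194.1  184.1] [ 575.2 -147.2  193.6] [ 554.4 -170.7  188.8]
top 1 139
[[563.6, -146.7, 186.7], [552.6, -143.2, 188.6], [552.3, -138.8, 191.4], [554.8, -134.9, 191.5], [554.6, -130.6, 193.8], [556.7, -126.6, 195.6], [558.6, -122.5, 197.9], [560.7, -118.5, 199.6], [562.2, -114.8, 195.4], [564.3, -110.8, 197.2], [566.5, -106.8, 198.1], [555.1, -103.4, 202.1], [557.0, -99.4, 204.4]]
top -1 140
[[550.7, -240.5, 191.9], [542.2, -237.1, 192.9], [543.6, -233.9, 188.7], [544.4, -230.0, 187.3], [550.1, -225.9, 191.6], [552.5, -222.0, 192.0], [549.5, -217.9, 188.7], [550.0, -213.9, 188.2], [545.1, -210.6, 192.0], [549.9, -207.2, 191.2], [550.7, -203.3, 189.8], [552.8, -199.2, 191.3], [552.0, -195.4, 187.6]]
scene plug tip [651.  319.6   2.2] 0.7
scene plug tip [556.7 320.8  -0.7] 0.61
scene coupler_mouth tip [ 549.5 -167.9  187.2] 0.56
scene couple
[... 476 characters left out ...]
109 [ 535.7 -194.6  184. ] [ 576.4 -148.4  192.3] [ 556.1 -171.5  188.2]
scene 1 60
[[557.6, -141.9, 189.3], [561.8, -140.0, 190.0], [553.8, -136.2, 190.7], [559.1, -128.9, 195.3], [564.3, -125.8, 194.5], [558.3, -123.3, 192.6], [559.8, -117.5, 197.0], [560.8, -112.6, 197.8], [564.6, -107.7, 200.2], [567.5, -104.0, 201.3], [560.7, -98.7, 203.6], [560.7, -95.6, 200.0]]
scene -1 75
[[545.2, -239.4, 187.9], [550.7, -234.9, 193.2], [546.9, -233.0, 189.6], [550.1, -229.0, 187.8], [546.0, -226.6, 189.9], [548.2, -223.6, 189.9], [545.8, -219.5, 188.2], [550.2, -216.9, 191.9], [554.7, -211.2, 189.0], [545.6, -208.6, 188.6], [547.2, -202.4, 190.2], [550.0, -199.1, 187.9], [554.7, -196.4, 189.1]]
0.85
```

View pics/crop_top.png

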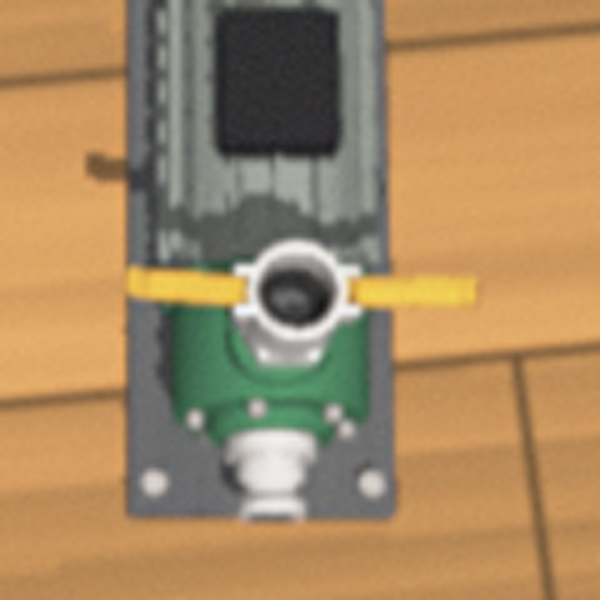

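View pics/crop_scene.png

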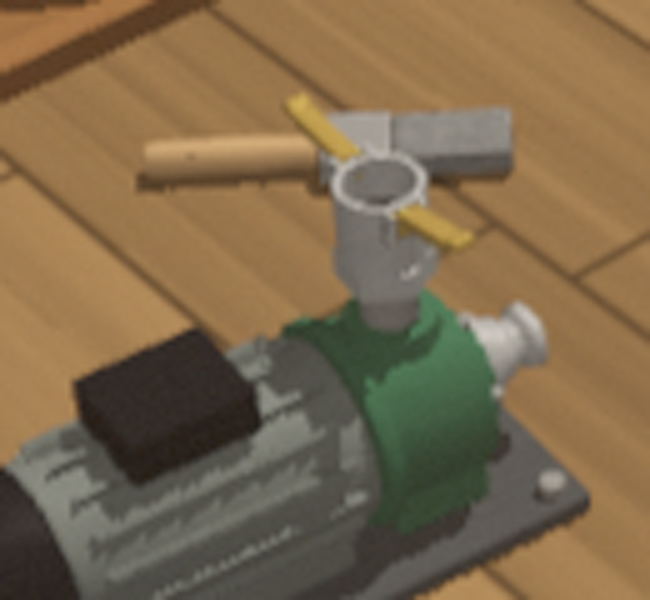

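```bash
cat >> h.py <<'E'
from scipy.spatial.transform import Rotation as Ro
def Rdown(yaw):  # tool y at yaw deg, x down
    a=np.radians(yaw); y=np.array([np.cos(a),np.sin(a),0]); x=np.array([0,0,-1.]); return np.stack([x,y,np.cross(x,y)],1)
def plan(p,yaw,R=None,st=None):
    st=st or env.state(); R0=st["orientation"]; R1=Rdown(yaw) if R is None else R
    d=R0.T@(np.asarray(p)-st["ee_pos"]); r=Ro.from_matrix(R0.T@R1).as_rotvec()
    print("t",round(st["time"],2),"shift m",(d/1000).round(4).tolist(),"rot",r.round(4).tolist(),"n>=",max(np.linalg.norm(d)/62.5,np.degrees(np.linalg.norm(r))/10.7).round(1))
E
python3 -c "
from h import *
plan([555.4,319.3,150],-5.5)"
```

```text
t 0.85 shift m [0.0813, -0.0706, 0.3949] rot [1.282, -0.0, -0.0001] n>= 6.9
```

jog_arm(
  rows=[
    [0.01, -0.01, 0.056, 0.183, 0, 0, 0.0854],
    [0.022, -0.02, 0.112, 0.366, 0, 0, 0.0854],
    [0.034, -0.03, 0.169, 0.549, 0, 0, 0.0854],
    [0.046, -0.04, 0.226, 0.732, 0, 0, 0.0854],
    [0.058, -0.05, 0.282, 0.915, 0, 0, 0.0854],
  ],
)

```text
time: 1.48
ee_pos: [460.0, 379.7, 173.1]
orientation: [[0.0, 0.965, 0.262], [0.001, 0.262, -0.965], [-1.0, 0.001, -0.0]]
contact_force: [0.7, 1.1, 0.5]
width: 85.4
```

```bash
python3 -c "
from h import *
plan([555.4,319.3,150],-5.5)"
```

```text
t 1.48 shift m [0.0231, 0.0762, 0.0833] rot [0.3609, -0.0005, -0.0005] n>= 1.9
```

jog_arm(
  rows=[
    [0.0115, 0.038, 0.0417, 0.18, 0, 0, 0.0854],
    [0.0231, 0.0762, 0.0833, 0.361, 0, 0, 0.0854],
    [0.0231, 0.0762, 0.0833, 0.361, 0, 0, 0.0854],
    [0.0231, 0.0762, 0.0833, 0.361, 0, 0, 0.0854],
  ],
)

```text
time: 1.98
ee_pos: [553.8, 321.0, 150.1]
orientation: [[-0.001, 0.996, -0.09], [0.0, -0.09, -0.996], [-1.0, -0.001, -0.0]]
contact_force: [-0.8, -0.2, 0.5]
width: 85.3
```

```bash
python3 - <<'E'
from h import *
p,d,st=snap("wrist","w1"); print(st["ee_pos"],st["orientation"].round(4).tolist(),st["contact_force"])
C=cloud("wrist",d,st=st)
m=(np.hypot(C[...,0]-555,C[...,1]-319)<40)&(C[...,2]>38)&(C[...,2]<50)
q=C[m];print(len(q),q.min(0),q.max(0),(q.min(0)+q.max(0))/2,np.median(q[:,2]))
cn,_=cv2.findContours((m*255).astype(np.uint8),cv2.RETR_EXTERNAL,cv2.CHAIN_APPROX_NONE)
c=max(cn,key=cv2.contourArea); e=cv2.fitEllipse(c); print(e)
print(unproj("wrist",e[0][0],e[0][1],np.median(d[m]),st=st))
np.save("pics/w1.npy",d)
E
```

```text
[553.81408431 320.95614038 150.06240776] [[-0.0009, 0.996, -0.0896], [0.0002, -0.0896, -0.996], [-1.0, -0.0009, -0.0001]] [-0.77688735 -0.19374499  0.53844197]
3537 [532.2175185  294.79300498  38.03388936] [579.61347317 342.4428266   44.49713561] [555.91549583 318.61791579  41.26551249] 41.995348167561176
((321.40093994140625, 237.98411560058594), (65.27872467041016, 67.45767211914062), 88.11382293701172)
[556.18040411 319.67965289  42.12894996]
```

View pics/w1.png

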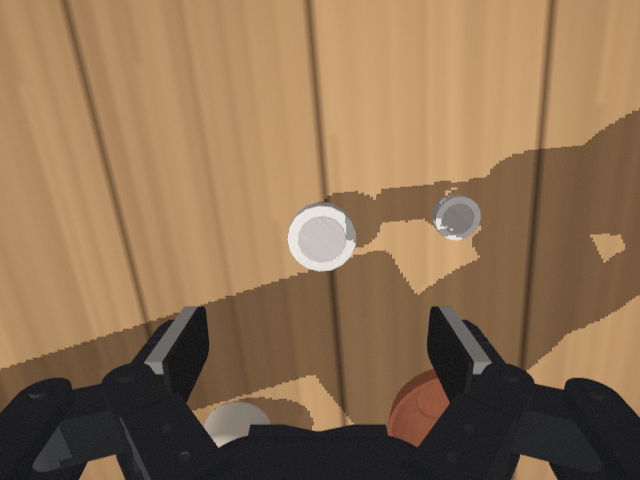

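```bash
python3 -c "
from h import *
plan([556,319.2,18],-5.5)"
```

```text
t 2.02 shift m [0.1324, 0.0028, 0.0021] rot [0.0073, -0.0004, 0.0004] n>= 2.1
```

jog_arm(
  rows=[
    [0.05, 0.0025, 0.0018, 0.007, 0, 0, 0.0854],
    [0.09, 0.0025, 0.0018, 0.007, 0, 0, 0.0854],
    [0.12, 0.0025, 0.0018, 0.007, 0, 0, 0.0854],
    [0.132, 0.0025, 0.0018, 0.007, 0, 0, 0.0854],
    [0.132, 0.0025, 0.0018, 0.007, 0, 0, 0.0854],
  ],
)

```text
time: 2.65
ee_pos: [555.9, 319.7, 18.4]
orientation: [[-0.0, 0.995, -0.095], [0.0, -0.095, -0.995], [-1.0, -0.0, 0.0]]
contact_force: [0.4, 0.5, 0.9]
width: 85.6
```

```bash
python3 -c "
from h import *
plan([556,319.2,18],-5.5)"
```

```text
t 2.65 shift m [0.0004, 0.0002, 0.0005] rot [0.0005, 0.0, 0.0003] n>= 0.0
```

jog_arm(
  rows=[
    [0.0, 0, 0, 0, 0, 0, 0.04],
    [0.0, 0, 0, 0, 0, 0, 0.04],
    [0, 0, 0, 0, 0, 0, 0.04],
    [0, 0, 0, 0, 0, 0, 0.04],
    [0, 0, 0, 0, 0, 0, 0.04],
  ],
  force=70,
)

```text
time: 3.28
ee_pos: [557.3, 319.4, 20.0]
orientation: [[0.002, 0.995, -0.097], [0.002, -0.097, -0.995], [-1.0, 0.002, -0.002]]
contact_force: [-0.2, 0.8, 5.4]
width: 44.5
```

jog_arm(
  rows=[
    [0.0, 0, 0, 0, 0, 0, 0.04],
  ],
)

```text
time: 3.4
ee_pos: [557.3, 319.4, 20.0]
orientation: [[0.002, 0.995, -0.097], [0.002, -0.097, -0.995], [-1.0, 0.002, -0.002]]
contact_force: [-0.6, -0.3, 4.9]
width: 44.7
```

```bash
python3 - <<'E'
from h import *
p,d,st=snap("wrist","w2"); cv2.imwrite("pics/w2c.png",cv2.resize(p[200:480,120:520],None,fx=2,fy=2))
p,d,st=snap("scene","s2"); print(w2p("scene",[556,319,40])); u,v=w2p("scene",[556,319,40]).astype(int); cv2.imwrite("pics/s2c.png",cv2.resize(p[v-60:v+60,max(0,u-70):u+70],None,fx=5,fy=5))
E
```

```text
[435.56066264 376.31392151]
```

View pics/w2c.png

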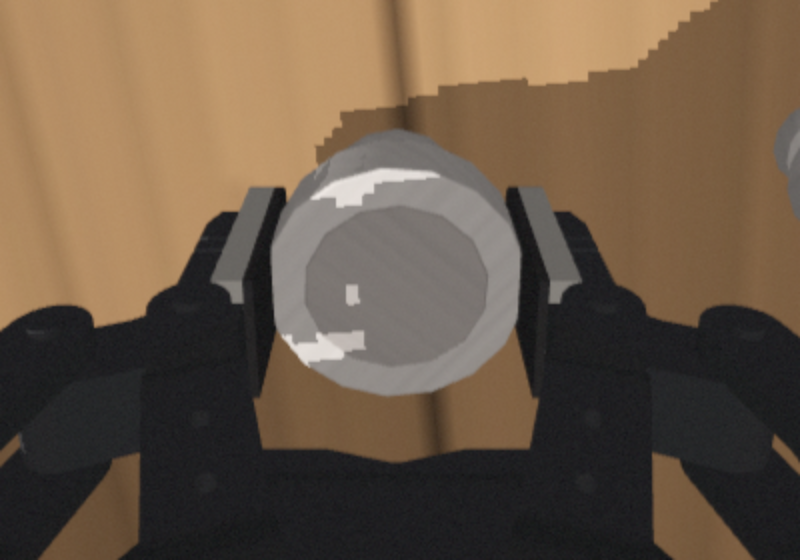

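View pics/s2c.png

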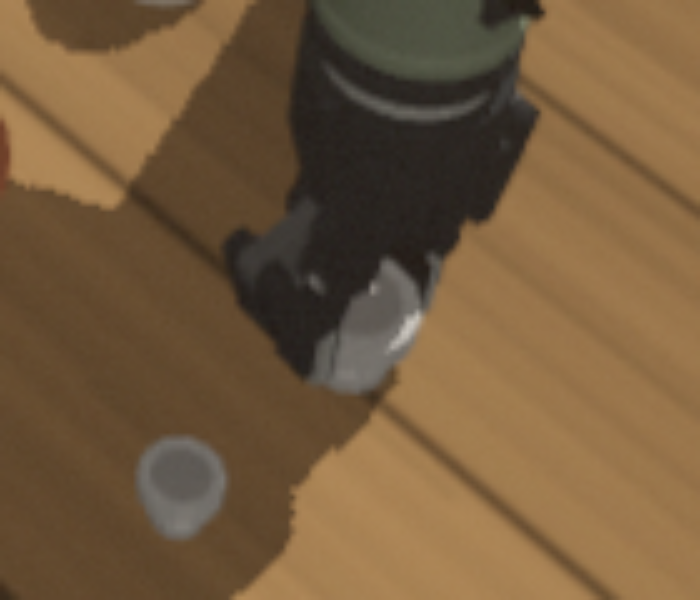

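jog_arm(
  rows=[
    [-0.01, 0, 0, 0, 0, 0, 0.04],
    [-0.05, 0, 0, 0, 0, 0, 0.04],
    [-0.11, 0, 0, 0, 0, 0, 0.04],
    [-0.17, 0, 0, 0, 0, 0, 0.04],
    [-0.23, 0, 0.01, 0, 0, 0, 0.04],
  ],
)

```text
time: 4.12
ee_pos: [555.1, 309.0, 250.5]
orientation: [[0.0, 0.995, -0.096], [0.0, -0.096, -0.995], [-1.0, 0.0, -0.0]]
contact_force: [0.0, -0.1, -2.4]
width: 44.8
```

```bash
python3 -c "
from h import *
plan([548.7,-231,262],-5.5)"
```

```text
t 4.12 shift m [-0.0117, 0.0456, 0.5381] rot [-0.0004, -0.0004, -0.0002] n>= 8.6
```

jog_arm(
  rows=[
    [-0.0117, 0.003, 0.04, 0, 0, 0, 0.04],
    [-0.0117, 0.008, 0.1, 0, 0, 0, 0.04],
    [-0.0117, 0.013, 0.16, 0, 0, 0, 0.04],
    [-0.0117, 0.018, 0.22, 0, 0, 0, 0.04],
    [-0.0117, 0.024, 0.28, 0, 0, 0, 0.04],
  ],
)

```text
time: 4.75
ee_pos: [551.7, 26.0, 260.4]
orientation: [[0.0, 0.995, -0.097], [-0.0, -0.097, -0.995], [-1.0, 0.0, -0.0]]
contact_force: [0.6, 0.1, -2.3]
width: 44.4
```

jog_arm(
  rows=[
    [0, 0.005, 0.06, 0, 0, 0, 0.04],
    [0, 0.01, 0.12, 0, 0, 0, 0.04],
    [0, 0.015, 0.18, 0, 0, 0, 0.04],
    [0, 0.02, 0.23, 0, 0, 0, 0.04],
    [0, 0.0216, 0.258, 0, 0, 0, 0.04],
  ],
)

```text
time: 5.38
ee_pos: [548.1, -233.6, 260.0]
orientation: [[-0.0, 0.995, -0.099], [-0.0, -0.099, -0.995], [-1.0, -0.0, 0.0]]
contact_force: [0.2, 0.9, -1.6]
width: 44.9
```

jog_arm(
  rows=[
    [0, 0, 0, 0, 0, 0, 0.04],
    [0, 0, 0, 0, 0, 0, 0.04],
    [0, 0, 0, 0, 0, 0, 0.04],
  ],
)

```text
time: 5.75
ee_pos: [548.8, -229.8, 260.1]
orientation: [[0.0, 0.995, -0.096], [0.0, -0.096, -0.995], [-1.0, 0.0, -0.0]]
contact_force: [0.4, 0.1, -2.5]
width: 44.7
```

```bash
python3 - <<'E'
from h import *
p,d,st=snap("wrist","w3"); np.save("pics/w3.npy",d); print(st["time"],st["ee_pos"],st["contact_force"],st["width"],st["wrist_torque"])
import pickle; pickle.dump(st,open("pics/w3.pkl","wb"))
p2,d2,_=snap("scene","s3")
u,v=w2p("scene",st["ee_pos"]).astype(int); cv2.imwrite("pics/s3c.png",cv2.resize(p2[max(0,v-70):v+50,max(0,u-70):u+70],None,fx=5,fy=5))
E
```

```text
5.75 [ 548.8260649 -229.8087212  260.0862397] [ 0.39301041  0.13945016 -2.51025179] 44.67812836494567 [ 0.05704752  0.00148313 -0.0208544 ]
```

View pics/w3.png

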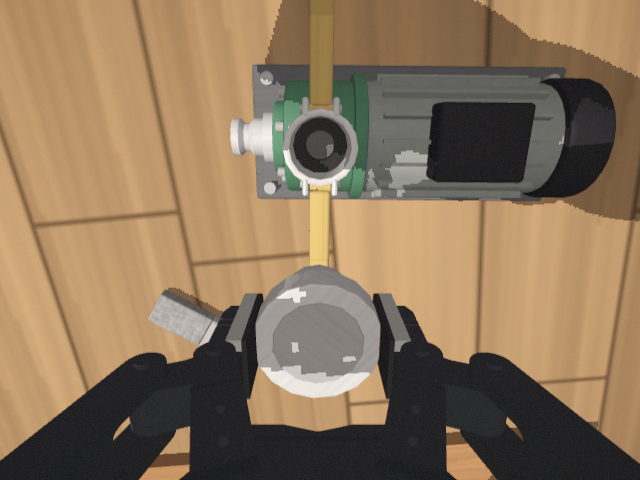

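View pics/s3c.png

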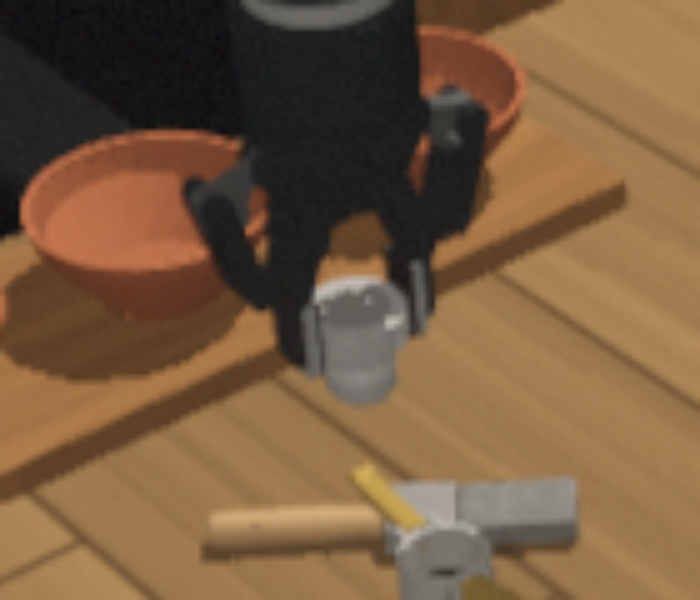

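```bash
python3 - <<'E'
from h import *
import pickle
from scipy.optimize import least_squares
st=pickle.load(open("pics/w3.pkl","rb")); d=np.load("pics/w3.npy"); P=cv2.imread("pics/w3.png").astype(int)
C=cloud("wrist",d,st=st)
sat=P.max(2)-P.min(2)
m=(np.hypot(C[...,0]-554.5,C[...,1]+171)<30)&(C[...,2]>185)&(C[...,2]<196)&(sat<40)
q=C[m]; print(len(q),np.median(q,0),np.percentile(q[:,2],[5,50,95]))
# render top ring mask, fit: cost via image of annulus
r=lambda c: np.hypot(q[:,0]-c[0],q[:,1]-c[1])
# exclude ears: keep |dx| large
def f(c):
    rr=r(c); a=np.abs((q[:,1]-c[1]))<17
    return np.where(a, np.maximum(rr-21,0)+np.minimum(rr-17,0),0)
s=least_squares(f,[554.5,-171],loss="soft_l1"); print("mouth",s.x,s.cost)
k=(np.abs(q[:,1]-s.x[1])<15)
ql=q[k]; L=ql[ql[:,0]<s.x[0]]; Rr=ql[ql[:,0]>s.x[0]]
print("radii L",np.percentile(r(s.x)[k][ql[:,0]<s.x[0]],[2,50,98]),"R",np.percentile(r(s.x)[k][ql[:,0]>s.x[0]],[2,50,98]))
for rr in env.tip_of("wrist","coupler_mouth")[:2]: print("tip",c2w("wrist",rr["point"],st=st),rr["score"])
for n in ("cam_left","cam_right"):
  for rr in env.tip_of("wrist",n)[:2]: print(n,c2w("wrist",rr["point"],st=st),rr["score"])
# held plug: tool frame
T=(C-st["ee_pos"])@st["orientation"]
mp=(np.hypot(T[...,1],T[...,2])<40)&(T[...,0]>-60)&(T[...,0]<30)&(sat<60)&(P.max(2)>70)
t=T[mp]; print("plug pts",len(t),np.percentile(t[:,0],[1,5,25,50,75,99]))
x0=np.percentile(t[:,0],5)
top=mp&(T[...,0]<x0+3); t=T[top]
mask=(top*255).astype(np.uint8); cv2.imwrite("pics/mask3.png",mask)
n,lab,stt,cc=cv2.connectedComponentsWithStats(mask); i=1+np.argmax(stt[1:,4]); t=T[lab==i]; print(stt[i],t.min(0),t.max(0),(t.min(0)+t.max(0))/2)
A=np.c_[t[:,1:],np.ones(len(t))]; print("plane x=a y+b z+c",np.linalg.lstsq(A,t[:,0],rcond=None)[0])
# arms
m=(np.hypot(C[...,0]-554.5,C[...,1]+171)<90)&(C[...,2]>160)&((P[...,2]-P[...,0])>60)
q=C[m]
for sg in(1,-1):
    a=q[(q[:,1]+171)*sg>28]; c=np.polyfit(a[:,1],a[:,2],1); cx=np.polyfit(a[:,1],a[:,0],1); print(sg,len(a),"slope",np.arctan(c[0]),"x at",np.polyval(cx,-171+sg*50),"y range",a[:,1].min(),a[:,1].max())
E
```

```text
1984 [ 556.14824569 -166.96959355  188.66073628] [187.06487264 188.66073628 189.83280632]
mouth [ 555.96924932 -168.26902793] 3.325746732850985
radii L [16.70337206 18.48363372 20.57109534] R [16.70238718 18.50559028 20.57256689]
tip [ 551.97060905 -162.11850296  187.78684325] 0.86
cam_left [ 563.05025212 -149.03997127  177.49886473] 0.61
cam_right [ 557.09371262 -190.37524708  182.48828287] 0.98
plug pts 14697 [-38.43083323 -29.01079988 -22.38669946 -21.85379537 -21.2248454
  12.59996036]
[225 320  23  32 412] [-45.04102127 -31.02275649 -12.63158705] [-26.13421786 -23.66663269  -6.64398537] [-35.58761957 -27.34469459  -9.63778621]
plane x=a y+b z+c [ -0.54834011  -1.19084512 -61.15110116]
1 2323 slope 0.26658853917595754 x at 561.0049081558974 y range -142.95603967944828 -100.26331981143744
-1 1337 slope -0.7194107157197415 x at 550.743744773334 y range -246.50035511185516 -199.02753040424815
```

```bash
python3 - <<'E'
from h import *
import pickle
from scipy.optimize import least_squares
st=pickle.load(open("pics/w3.pkl","rb")); d=np.load("pics/w3.npy"); P=cv2.imread("pics/w3.png").astype(int)
C=cloud("wrist",d,st=st); sat=P.max(2)-P.min(2)
T=(C-st["ee_pos"])@st["orientation"]
m=(np.hypot(T[...,1],T[...,2])<27)&(T[...,0]>-24.5)&(T[...,0]<-19)&(sat<60)&(P.max(2)>75)
n,lab,stt,cc=cv2.connectedComponentsWithStats((m*255).astype(np.uint8)); i=1+np.argmax(stt[1:,4]); M=lab==i; t=T[M]
print(stt[i],t.min(0),t.max(0),(t.min(0)+t.max(0))/2)
A=np.c_[t[:,1:],np.ones(len(t))]; print("plane",np.linalg.lstsq(A,t[:,0],rcond=None)[0], np.std(t[:,0]))
v,u=np.nonzero(M)
cn,_=cv2.findContours((M*255).astype(np.uint8),cv2.RETR_EXTERNAL,cv2.CHAIN_APPROX_NONE)
c=max(cn,key=cv2.contourArea)[:,0]; E=T[c[:,1],c[:,0]]
s=least_squares(lambda x:np.hypot(E[:,1]-x[0],E[:,2]-x[1])-24,[0,0],loss="soft_l1"); print("fixed24",s.x,s.cost)
s=least_squares(lambda x:np.hypot(E[:,1]-x[0],E[:,2]-x[1])-x[2],[0,0,24],loss="soft_l1"); print("free",s.x,s.cost)
o=P.copy().astype(np.uint8); cv2.drawContours(o,[c[:,None]],-1,(0,0,255),1); cv2.imwrite("pics/o3.png",o)
print("mouth tool", st["orientation"].T@(np.array([555.97,-168.27,188.7])-st["ee_pos"]))
E
```

```text
[  255   281   126   117 11689] [-23.97201132 -22.36868388 -23.31967452] [-19.0004115   22.58505929  24.95872893] [-21.48621141   0.10818771   0.8195272 ]
plane [ 8.49118354e-03 -7.75447602e-03 -2.18890190e+01] 0.6767986600060167
fixed24 [0.15995361 0.68040508] 94.59868161857473
free [ 0.14522236  0.55062568 23.33668646] 33.18239522172539
mouth tool [ 71.41044648   1.22852908 -61.91190583]
```

View pics/o3.png

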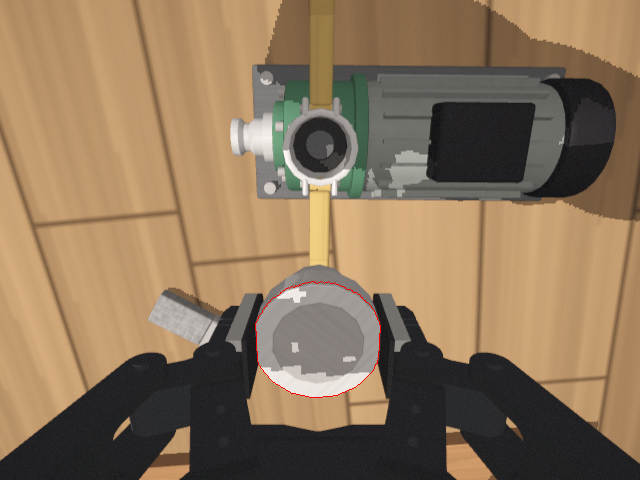

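jog_arm(
  rows=[
    [0, 0.0005, -0.03, 0, 0, 0, 0.04],
    [0, 0.001, -0.055, 0, 0, 0, 0.04],
    [0.01, 0.0011, -0.0625, 0, 0, 0, 0.04],
    [0.03, 0.0011, -0.0625, 0, 0, 0, 0.04],
    [0.038, 0.0011, -0.0625, 0, 0, 0, 0.04],
  ],
)

```text
time: 6.62
ee_pos: [555.1, -168.9, 220.1]
orientation: [[-0.003, 0.995, -0.097], [0.001, -0.097, -0.995], [-1.0, -0.003, -0.0]]
contact_force: [0.1, 0.6, -2.9]
width: 44.8
```

jog_arm(
  rows=[
    [0, 0, 0, 0, 0, 0, 0.04],
    [0, 0, 0, 0, 0, 0, 0.04],
  ],
)

```text
time: 6.88
ee_pos: [556.3, -169.3, 222.4]
orientation: [[0.001, 0.995, -0.097], [-0.0, -0.097, -0.995], [-1.0, 0.001, 0.0]]
contact_force: [-0.4, -0.3, -1.6]
width: 44.6
```

```bash
python3 - <<'E'
from h import *
print(env.state()["ee_pos"],env.state()["contact_force"])
p2,d2,_=snap("scene","s4"); p3,d3,_=snap("top","t4")
u,v=w2p("scene",[556,-168,200]).astype(int); a=cv2.resize(p2[v-50:v+50,u-60:u+60],None,fx=4,fy=4,interpolation=cv2.INTER_CUBIC)
u,v=w2p("top",[556,-168,200]).astype(int); b=cv2.resize(p3[v-50:v+50,u-50:u+40],None,fx=4,fy=4)
cv2.imwrite("pics/c4.png",np.hstack([a,b[:,:316]]))
E
```

```text
[ 556.32495068 -169.29288954  222.43701962] [-0.4425983  -0.31365678 -1.60929579]
```

View pics/c4.png

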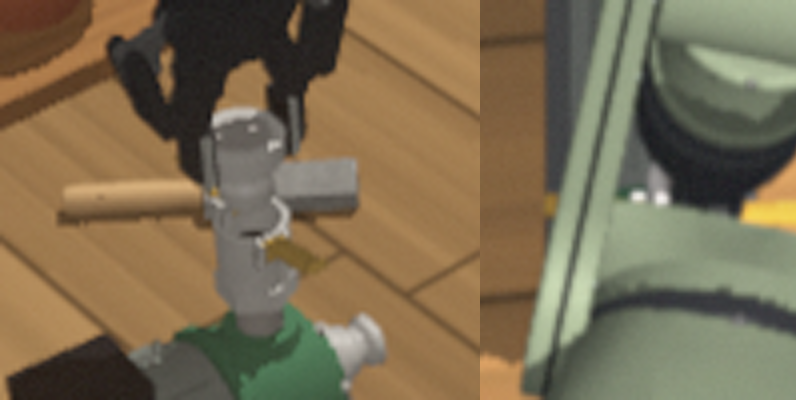

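```bash
python3 -c "
from h import *
s=env.state();print(s['time'],s['ee_pos'],s['contact_force'],s['qd'].round(3))
plan([555.9,-167.7,212],-5.5)"
```

```text
6.975 [ 556.35588362 -169.1875505   222.62608209] [-0.89218995 -0.24569291 -0.98183792] [ 0.099 -0.002  0.111  0.066 -0.061 -0.098]
t 6.97 shift m [0.0106, -0.0006, -0.0014] rot [-0.0013, 0.0003, -0.0015] n>= 0.2
```

jog_arm(
  rows=[
    [0.004, -0.0005, -0.0014, 0, 0, -0.0015, 0.04],
    [0.0106, -0.0005, -0.0014, 0, 0, -0.0015, 0.04],
    [0.0106, -0.0005, -0.0014, 0, 0, -0.0015, 0.04],
    [0.0106, -0.0005, -0.0014, 0, 0, -0.0015, 0.04],
  ],
)

```text
time: 7.48
ee_pos: [555.6, -167.4, 211.2]
orientation: [[-0.002, 0.995, -0.097], [0.0, -0.097, -0.995], [-1.0, -0.002, -0.0]]
contact_force: [0.5, -0.4, -1.8]
width: 44.7
```

jog_arm(
  rows=[
    [0.002, 0, 0, 0, 0, 0, 0.04],
    [0.004, 0, 0, 0, 0, 0, 0.04],
    [0.006, 0, 0, 0, 0, 0, 0.04],
    [0.006, 0, 0, 0, 0, 0, 0.04],
  ],
)

```text
time: 7.98
ee_pos: [555.5, -167.4, 205.1]
orientation: [[-0.002, 0.995, -0.097], [0.0, -0.097, -0.995], [-1.0, -0.002, -0.0]]
contact_force: [0.3, -0.0, -1.8]
width: 44.9
```

jog_arm(
  rows=[
    [0.0015, 0, 0, 0, 0, 0, 0.04],
    [0.003, 0, 0, 0, 0, 0, 0.04],
    [0.0045, 0, 0, 0, 0, 0, 0.04],
    [0.0045, 0, 0, 0, 0, 0, 0.04],
  ],
)

```text
time: 8.48
ee_pos: [555.5, -167.3, 200.6]
orientation: [[-0.002, 0.995, -0.097], [0.0, -0.097, -0.995], [-1.0, -0.002, -0.0]]
contact_force: [0.3, -0.3, -1.7]
width: 44.6
```

jog_arm(
  rows=[
    [0.002, 0, 0, 0, 0, 0, 0.04],
    [0.0045, 0, 0, 0, 0, 0, 0.04],
    [0.007, 0, 0, 0, 0, 0, 0.04],
    [0.009, 0, 0, 0, 0, 0, 0.04],
    [0.009, 0, 0, 0, 0, 0, 0.04],
  ],
)

```text
time: 9.1
ee_pos: [555.5, -167.4, 191.6]
orientation: [[-0.002, 0.995, -0.097], [0.0, -0.097, -0.995], [-1.0, -0.002, -0.0]]
contact_force: [0.1, 0.0, -1.3]
width: 44.8
```

jog_arm(
  rows=[
    [0.001, 0, 0, 0, 0, 0, 0.04],
    [0.002, 0, 0, 0, 0, 0, 0.04],
    [0.002, 0, 0, 0, 0, 0, 0.04],
  ],
)

```text
time: 9.48
ee_pos: [555.5, -167.4, 189.7]
orientation: [[-0.002, 0.995, -0.097], [0.0, -0.097, -0.995], [-1.0, -0.002, -0.0]]
contact_force: [-0.6, -0.2, -2.3]
width: 44.7
```

jog_arm(
  rows=[
    [0.001, 0, 0, 0, 0, 0, 0.04],
    [0.002, 0, 0, 0, 0, 0, 0.04],
    [0.002, 0, 0, 0, 0, 0, 0.04],
  ],
)

```text
time: 9.85
ee_pos: [555.5, -167.4, 187.7]
orientation: [[-0.002, 0.995, -0.097], [0.0, -0.097, -0.995], [-1.0, -0.002, -0.0]]
contact_force: [-0.4, -0.1, -2.3]
width: 44.8
```

jog_arm(
  rows=[
    [0.0005, 0, 0, 0, 0, 0, 0.04],
    [0.001, 0, 0, 0, 0, 0, 0.04],
    [0.001, 0, 0, 0, 0, 0, 0.04],
  ],
)

```text
time: 10.22
ee_pos: [555.6, -167.4, 187.4]
orientation: [[-0.001, 0.995, -0.097], [-0.0, -0.097, -0.995], [-1.0, -0.001, 0.0]]
contact_force: [-0.7, 0.2, 2.6]
width: 45.1
```

jog_arm(
  rows=[
    [0.0005, 0, 0, 0, 0, 0, 0.04],
    [0.001, 0, 0, 0, 0, 0, 0.04],
    [0.001, 0, 0, 0, 0, 0, 0.04],
  ],
)

```text
time: 10.6
ee_pos: [555.7, -167.5, 187.3]
orientation: [[-0.0, 0.995, -0.097], [-0.0, -0.097, -0.995], [-1.0, -0.0, 0.0]]
contact_force: [-3.4, 1.0, 7.8]
width: 44.7
```

jog_arm(
  rows=[
    [0.0005, 0, 0, 0, 0, 0, 0.04],
    [0.001, 0, 0, 0, 0, 0, 0.04],
    [0.0015, 0, 0, 0, 0, 0, 0.04],
    [0.0015, 0, 0, 0, 0, 0, 0.04],
  ],
)

```text
time: 11.1
ee_pos: [555.7, -167.5, 186.7]
orientation: [[0.001, 0.995, -0.097], [-0.001, -0.097, -0.995], [-1.0, 0.001, 0.001]]
contact_force: [-4.1, 1.8, 12.1]
width: 44.9
```

jog_arm(
  rows=[
    [0.0005, 0, 0, 0, 0, 0, 0.04],
    [0.001, 0, 0, 0, 0, 0, 0.04],
    [0.0015, 0, 0, 0, 0, 0, 0.04],
    [0.0015, 0, 0, 0, 0, 0, 0.04],
  ],
)

```text
time: 11.6
ee_pos: [555.7, -167.5, 185.9]
orientation: [[0.001, 0.995, -0.097], [-0.001, -0.097, -0.995], [-1.0, 0.001, 0.001]]
contact_force: [-4.4, 1.8, 15.7]
width: 44.7
```

jog_arm(
  rows=[
    [0.0005, -0.0003, 0, 0, 0, 0, 0.04],
    [0.001, -0.0005, 0, 0, 0, 0, 0.04],
    [0.0015, -0.0005, 0, 0, 0, 0, 0.04],
    [0.0015, -0.0005, 0, 0, 0, 0, 0.04],
  ],
)

```text
time: 12.1
ee_pos: [555.6, -167.5, 185.2]
orientation: [[0.003, 0.995, -0.097], [-0.001, -0.097, -0.995], [-1.0, 0.003, 0.001]]
contact_force: [-4.7, 0.7, 17.8]
width: 44.9
```

jog_arm(
  rows=[
    [0.0005, 0, 0, 0, 0, 0, 0.04],
    [0.001, 0, 0, 0, 0, 0, 0.04],
    [0.001, 0, 0, 0, 0, 0, 0.04],
  ],
)

```text
time: 12.48
ee_pos: [555.6, -167.5, 184.7]
orientation: [[0.003, 0.995, -0.097], [-0.001, -0.097, -0.995], [-1.0, 0.003, 0.001]]
contact_force: [-6.8, 0.4, 20.0]
width: 44.9
```

jog_arm(
  rows=[
    [0.0005, 0, 0, 0, 0, 0, 0.04],
    [0.001, 0, 0, 0, 0, 0, 0.04],
    [0.0013, 0, 0, 0, 0, 0, 0.04],
    [0.0013, 0, 0, 0, 0, 0, 0.04],
    [0.0013, 0, 0, 0, 0, 0, 0.04],
  ],
)

```text
time: 13.1
ee_pos: [555.7, -167.6, 184.1]
orientation: [[0.003, 0.995, -0.097], [-0.001, -0.097, -0.995], [-1.0, 0.003, 0.001]]
contact_force: [-6.9, 2.3, 25.0]
width: 44.8
```

jog_arm(
  rows=[
    [-0.001, 0, 0, 0, 0, 0, 0.04],
    [-0.002, 0, 0, 0, 0, 0, 0.04],
    [-0.003, 0, 0, 0, 0, 0, 0.04],
    [-0.003, 0, 0, 0, 0, 0, 0.04],
  ],
)

```text
time: 13.6
ee_pos: [555.6, -167.5, 184.2]
orientation: [[0.001, 0.995, -0.097], [-0.001, -0.097, -0.995], [-1.0, 0.002, 0.001]]
contact_force: [-3.2, 1.3, 11.0]
width: 44.7
```

jog_arm(
  rows=[
    [-0.001, 0, 0, 0, 0, 0, 0.04],
    [-0.002, 0, 0, 0, 0, 0, 0.04],
    [-0.002, 0, 0, 0, 0, 0, 0.05],
    [-0.002, 0, 0, 0, 0, 0, 0.06],
    [-0.002, 0, 0, 0, 0, 0, 0.075],
  ],
)

```text
time: 14.22
ee_pos: [554.9, -167.3, 183.6]
orientation: [[-0.002, 0.995, -0.097], [0.0, -0.097, -0.995], [-1.0, -0.002, -0.0]]
contact_force: [-0.2, 0.3, 0.8]
width: 74.6
```

jog_arm(
  rows=[
    [0, 0, 0, 0, 0, 0, 0.0854],
    [0, 0, 0, 0, 0, 0, 0.0854],
  ],
)

```text
time: 14.48
ee_pos: [555.0, -167.4, 183.9]
orientation: [[-0.002, 0.995, -0.097], [0.0, -0.097, -0.995], [-1.0, -0.002, -0.0]]
contact_force: [0.8, 0.2, -0.4]
width: 85.2
```

jog_arm(
  rows=[
    [-0.01, 0, 0, 0, 0, 0, 0.0854],
    [-0.04, 0, 0, 0, 0, 0, 0.0854],
    [-0.08, 0, 0, 0, 0, 0, 0.0854],
    [-0.11, 0, 0, 0, 0, 0, 0.0854],
    [-0.11, 0, 0, 0, 0, 0, 0.0854],
  ],
)

```text
time: 15.1
ee_pos: [556.5, -167.8, 297.4]
orientation: [[0.005, 0.995, -0.097], [-0.002, -0.097, -0.995], [-1.0, 0.005, 0.001]]
contact_force: [0.7, -0.5, -0.5]
width: 85.3
```

jog_arm(
  rows=[
    [0, 0, 0, 0, 0, 0, 0.0854],
    [0, 0, 0, 0, 0, 0, 0.0854],
  ],
)

```text
time: 15.35
ee_pos: [554.6, -167.2, 292.6]
orientation: [[-0.004, 0.995, -0.097], [0.001, -0.097, -0.995], [-1.0, -0.004, -0.001]]
contact_force: [-0.1, -0.5, -0.3]
width: 85.5
```

```bash
python3 - <<'E'
from h import *
import pickle
p,d,st=snap("wrist","w5"); np.save("pics/w5.npy",d); pickle.dump(st,open("pics/w5.pkl","wb"))
print(st["time"],st["ee_pos"],st["q"].round(1))
P=p.astype(int); C=cloud("wrist",d,st=st); sat=P.max(2)-P.min(2)
m=(np.hypot(C[...,0]-556,C[...,1]+168)<30)&(C[...,2]>203)&(C[...,2]<215)&(sat<60)
q=C[m]; print("collar top",len(q),q.min(0),q.max(0),(q.min(0)+q.max(0))/2,np.median(q[:,2]))
A=np.c_[q[:,:2]-q[:,:2].mean(0),np.ones(len(q))]; print("plane",np.linalg.lstsq(A,q[:,2],rcond=None)[0])
m=(np.hypot(C[...,0]-556,C[...,1]+168)<95)&(C[...,2]>160)&((P[...,2]-P[...,0])>60)
q=C[m]
for sg in(1,-1):
    a=q[(q[:,1]+168)*sg>30]; c=np.polyfit(a[:,1],a[:,2],1); cx=np.polyfit(a[:,1],a[:,0],1); print(sg,len(a),"slope",np.arctan(c[0])*sg,"z at45",np.polyval(c,-168+sg*45),"x at 30,70",np.polyval(cx,-168+sg*30),np.polyval(cx,-168+sg*70),"y range",a[:,1].min(),a[:,1].max())
E
```

```text
15.35 [ 554.60978742 -167.17695077  292.59424829] [-17.9  17.1  82.6  -0.   80.5 -12.3]
collar top 4147 [ 531.43179501 -191.82939886  203.09011213] [ 578.85003274 -144.26779326  208.89813844] [ 555.14091388 -168.04859606  205.99412529] 206.3667019557082
plane [-2.58408225e-03 -3.66606224e-03  2.06346946e+02]
1 1862 slope 1.4041665273428243 z at45 189.00444480073372 x at 30,70 559.6635626257766 562.6699892148687 y range -137.958222777115 -90.74171687869955
-1 875 slope 0.02474645810317749 z at45 188.23177041429844 x at 30,70 552.798958471478 548.6882483963881 y range -241.8442974264991 -199.18834901210772
```

View pics/w5.png

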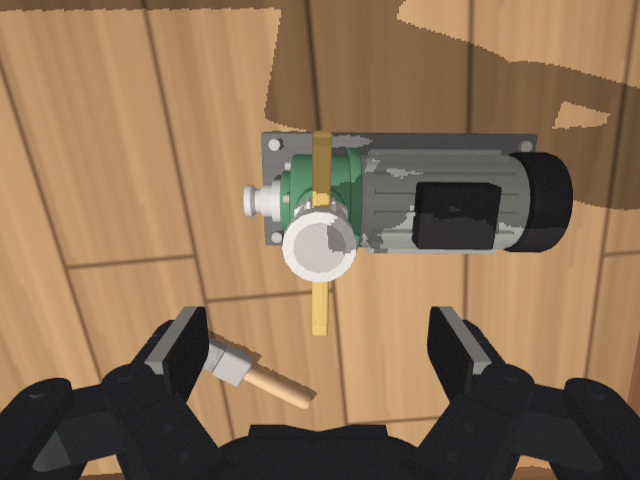

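jog_arm(
  rows=[
    [0.005, 0, 0, 0.15, 0, 0, 0.0854],
    [0.01, 0, 0, 0.33, 0, 0, 0.0854],
    [0.015, 0, 0, 0.51, 0, 0, 0.0854],
    [0.02, 0, 0, 0.69, 0, 0, 0.0854],
    [0.025, 0, 0, 0.87, 0, 0, 0.0854],
  ],
)

```text
time: 16.02
ee_pos: [554.9, -167.3, 267.9]
orientation: [[-0.003, 0.563, -0.827], [0.001, -0.827, -0.563], [-1.0, -0.002, 0.002]]
contact_force: [-0.9, 0.4, -0.3]
width: 85.3
```

jog_arm(
  rows=[
    [0.01, 0, 0, 0.18, 0, 0, 0.0854],
    [0.02, 0, 0, 0.36, 0, 0, 0.0854],
    [0.025, 0, 0, 0.54, 0, 0, 0.0854],
    [0.03, 0, 0, 0.7, 0, 0, 0.0854],
    [0.03, 0, 0, 0.7, 0, 0, 0.0854],
  ],
)

```text
time: 16.65
ee_pos: [554.6, -167.2, 237.8]
orientation: [[-0.004, -0.094, -0.996], [0.001, -0.996, 0.094], [-1.0, -0.001, 0.004]]
contact_force: [0.5, -0.0, 0.2]
width: 85.6
```

jog_arm(
  rows=[
    [0, 0, 0, 0, 0, 0, 0.0854],
    [0, 0, 0, 0, 0, 0, 0.0854],
  ],
)

```text
time: 16.9
ee_pos: [555.2, -167.4, 239.1]
orientation: [[-0.001, -0.095, -0.995], [0.0, -0.995, 0.095], [-1.0, -0.0, 0.001]]
contact_force: [0.2, -0.5, -0.9]
width: 85.2
```

```bash
python3 - <<'E'
from h import *
plan([555.4,-168,212],-95.5)
p,d,st=snap("wrist","w6")
E
```

```text
t 16.9 shift m [0.0271, 0.0006, -0.0003] rot [0.0011, 0.0013, 0.0] n>= 0.4
```

View pics/w6.png

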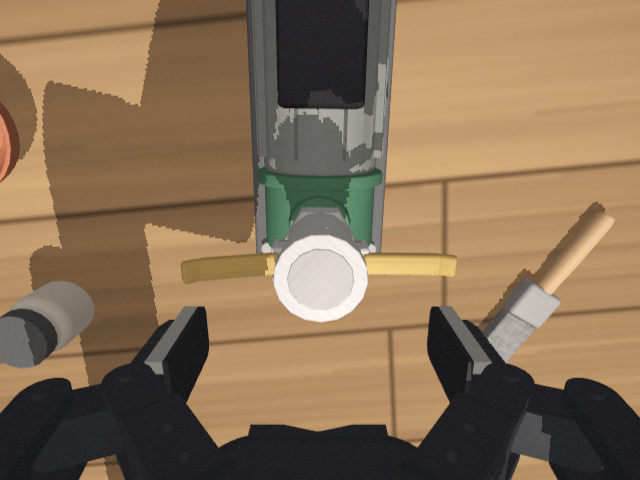

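jog_arm(
  rows=[
    [0.01, 0.0006, 0, 0, 0, 0, 0.0854],
    [0.025, 0.0006, 0, 0, 0, 0, 0.0854],
    [0.04, 0.0006, 0, 0, 0, 0, 0.0854],
    [0.045, 0.0006, 0, 0, 0, 0, 0.0854],
    [0.045, 0.0006, 0, 0, 0, 0, 0.0854],
  ],
)

```text
time: 17.58
ee_pos: [554.9, -167.9, 193.4]
orientation: [[-0.002, -0.096, -0.995], [0.001, -0.995, 0.096], [-1.0, -0.0, 0.003]]
contact_force: [-0.9, 0.9, 1.2]
width: 85.2
```

jog_arm(
  rows=[
    [0.002, 0, 0, 0, 0, 0, 0.0854],
    [0.004, 0, 0, 0, 0, 0, 0.0854],
    [0.006, 0, 0, 0, 0, 0, 0.0854],
    [0.008, 0, 0, 0, 0, 0, 0.0854],
  ],
)

```text
time: 18.08
ee_pos: [555.0, -168.0, 186.0]
orientation: [[-0.001, -0.096, -0.995], [0.0, -0.995, 0.096], [-1.0, -0.0, 0.001]]
contact_force: [0.3, 0.8, -0.3]
width: 84.8
```

jog_arm(
  rows=[
    [0.002, 0, 0, 0, 0, 0, 0.0854],
    [0.004, 0, 0, 0, 0, 0, 0.0854],
    [0.006, 0, 0, 0, 0, 0, 0.0854],
    [0.008, 0, 0, 0, 0, 0, 0.0854],
  ],
)

```text
time: 18.58
ee_pos: [555.4, -167.6, 178.3]
orientation: [[-0.0, -0.096, -0.995], [0.001, -0.995, 0.096], [-1.0, -0.001, 0.0]]
contact_force: [-0.1, 2.2, 4.7]
width: 85.2
```

jog_arm(
  rows=[
    [0.002, 0, 0, 0, 0, 0, 0.0854],
    [0.004, 0, 0, 0, 0, 0, 0.0854],
    [0.006, 0, 0, 0, 0, 0, 0.0854],
    [0.008, 0, 0, 0, 0, 0, 0.0854],
  ],
)

```text
time: 19.08
ee_pos: [555.4, -168.5, 171.3]
orientation: [[0.0, -0.096, -0.995], [-0.001, -0.995, 0.096], [-1.0, 0.001, -0.0]]
contact_force: [-1.8, 1.8, 9.8]
width: 85.5
```

jog_arm(
  rows=[
    [0.002, 0, 0, 0, 0, 0, 0.0854],
    [0.004, 0, 0, 0, 0, 0, 0.0854],
    [0.006, 0, 0, 0, 0, 0, 0.0854],
    [0.008, 0, 0, 0, 0, 0, 0.0854],
  ],
)

```text
time: 19.58
ee_pos: [555.4, -168.8, 163.1]
orientation: [[0.0, -0.096, -0.995], [-0.002, -0.995, 0.096], [-1.0, 0.002, -0.0]]
contact_force: [-0.7, -0.7, 9.1]
width: 85.4
```

```bash
python3 - <<'E'
from h import *
p,d,st=snap("wrist","w7"); p2,d2,_=snap("scene","s7")
u,v=w2p("scene",[556,-168,190]).astype(int); a=cv2.resize(p2[v-50:v+50,u-50:u+50],(480,480),interpolation=cv2.INTER_CUBIC)
cv2.imwrite("pics/c7.png",np.hstack([a,p[160:400,240:400].repeat(2,0).repeat(2,1)]))
E
```

```text
(no output)
```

View pics/c7.png

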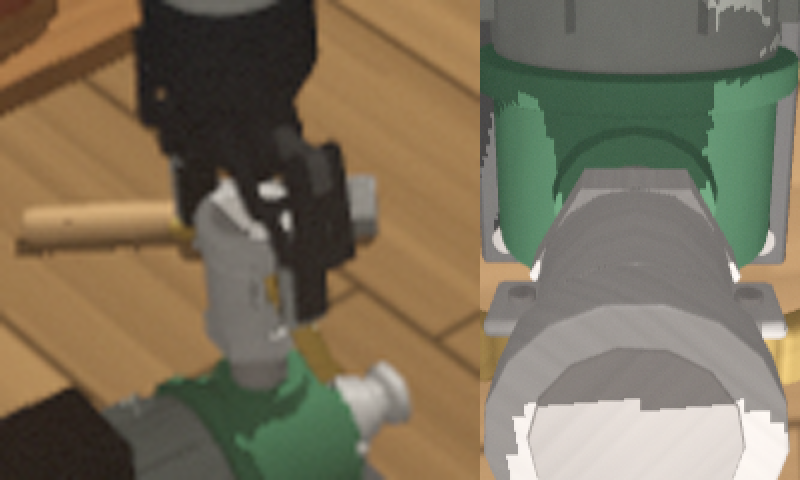

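View pics/w7.png

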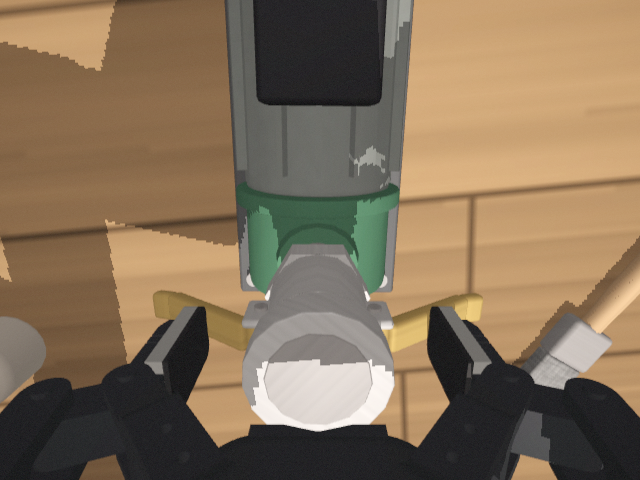

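jog_arm(
  rows=[
    [0.002, 0, 0, 0, 0, 0, 0.0854],
    [0.004, 0, 0, 0, 0, 0, 0.0854],
    [0.006, 0, 0, 0, 0, 0, 0.0854],
    [0.008, 0, 0, 0, 0, 0, 0.0854],
  ],
)

```text
time: 20.18
ee_pos: [555.8, -169.0, 155.1]
orientation: [[0.001, -0.096, -0.995], [-0.002, -0.995, 0.096], [-1.0, 0.002, -0.001]]
contact_force: [-0.0, 1.0, 7.5]
width: 85.5
```

jog_arm(
  rows=[
    [0.002, 0, 0, 0, 0, 0, 0.0854],
    [0.004, 0, 0, 0, 0, 0, 0.0854],
    [0.006, 0, 0, 0, 0, 0, 0.0854],
    [0.008, 0, 0, 0, 0, 0, 0.0854],
  ],
)

```text
time: 20.68
ee_pos: [555.7, -169.0, 146.8]
orientation: [[0.001, -0.096, -0.995], [-0.002, -0.995, 0.096], [-1.0, 0.002, -0.001]]
contact_force: [1.1, 0.6, 6.9]
width: 85.4
```

jog_arm(
  rows=[
    [0.002, 0, 0, 0, 0, 0, 0.083],
    [0.003, 0, 0, 0, 0, 0, 0.08],
    [0.003, 0, 0, 0, 0, 0, 0.077],
    [0.003, 0, 0, 0, 0, 0, 0.074],
  ],
  force=25,
)

```text
time: 21.18
ee_pos: [555.6, -168.9, 143.5]
orientation: [[0.0, -0.096, -0.995], [-0.002, -0.995, 0.096], [-1.0, 0.002, -0.0]]
contact_force: [0.9, 0.7, 5.8]
width: 74.0
```

```bash
python3 - <<'E'
from h import *
p,d,st=snap("wrist","w8");print(st["contact_force"],st["width"])
E
```

```text
[0.87568349 0.71354059 5.75362254] 73.99221310940887
```

View pics/w8.png

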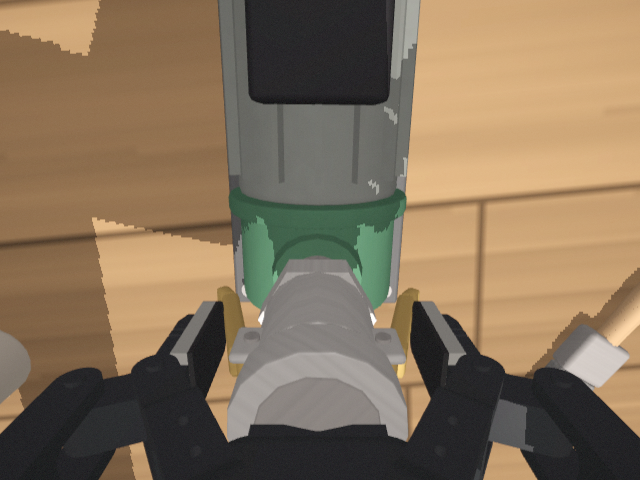

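Both arms hang steeply, evenly to the left (230,320) and right (405,320). I'll close on, evenly.

jog_arm(
  rows=[
    [0, 0, 0, 0, 0, 0, 0.072],
    [0, 0, 0, 0, 0, 0, 0.07],
    [0, 0, 0, 0, 0, 0, 0.068],
    [0, 0, 0, 0, 0, 0, 0.066],
    [0, 0, 0, 0, 0, 0, 0.064],
  ],
)

```text
time: 21.85
ee_pos: [555.1, -168.0, 142.9]
orientation: [[-0.001, -0.096, -0.995], [0.0, -0.995, 0.096], [-1.0, 0.0, 0.001]]
contact_force: [1.0, 0.2, 3.5]
width: 64.1
```

jog_arm(
  rows=[
    [0, 0, 0, 0, 0, 0, 0.062],
    [0, 0, 0, 0, 0, 0, 0.06],
    [0, 0, 0, 0, 0, 0, 0.058],
    [0, 0, 0, 0, 0, 0, 0.056],
    [0, 0, 0, 0, 0, 0, 0.054],
  ],
)

```text
time: 22.48
ee_pos: [554.9, -168.6, 143.4]
orientation: [[-0.001, -0.096, -0.995], [-0.001, -0.995, 0.096], [-1.0, 0.001, 0.001]]
contact_force: [0.3, -2.1, 6.3]
width: 59.5
```

jog_arm(
  rows=[
    [0, 0, 0, 0, 0, 0, 0.05],
    [0, 0, 0, 0, 0, 0, 0.05],
    [0, 0, 0, 0, 0, 0, 0.05],
  ],
  force=30,
)

```text
time: 22.85
ee_pos: [554.9, -168.6, 143.5]
orientation: [[-0.001, -0.096, -0.995], [-0.001, -0.995, 0.096], [-1.0, 0.001, 0.001]]
contact_force: [0.6, -1.4, 6.4]
width: 58.9
```

```bash
python3 - <<'E'
from h import *
p,d,st=snap("wrist","w9");print(st["contact_force"],st["width"])
p2,d2,_=snap("scene","s9")
u,v=w2p("scene",[556,-168,170]).astype(int); a=cv2.resize(p2[v-50:v+50,u-50:u+50],(480,480),interpolation=cv2.INTER_CUBIC)
cv2.imwrite("pics/c9.png",a)
E
```

```text
[ 0.56688322 -1.38947406  6.39879781] 58.865505463867
```

View pics/w9.png

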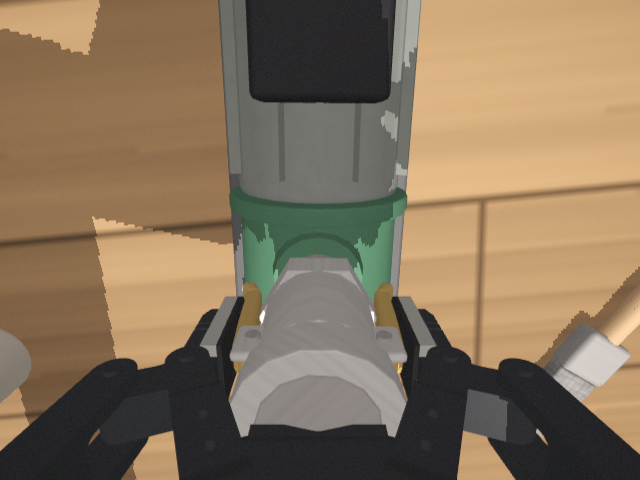

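View pics/c9.png

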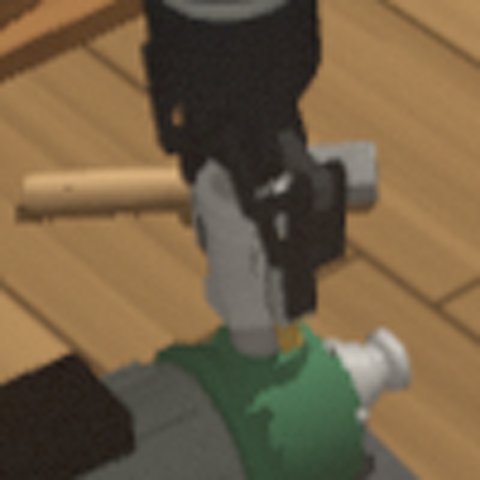

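jog_arm(
  rows=[
    [0, 0, 0, 0, 0, 0, 0.05],
    [0, 0, 0, 0, 0, 0, 0.05],
    [0, 0, 0, 0, 0, 0, 0.05],
    [0, 0, 0, 0, 0, 0, 0.05],
  ],
  force=36,
)

```text
time: 23.45
ee_pos: [554.9, -168.5, 143.6]
orientation: [[-0.001, -0.096, -0.995], [-0.001, -0.995, 0.096], [-1.0, 0.001, 0.001]]
contact_force: [1.5, -1.5, 7.3]
width: 58.3
```

jog_arm(
  rows=[
    [0, 0, 0, 0, 0, 0, 0.062],
    [0, 0, 0, 0, 0, 0, 0.07],
    [0, 0, 0, 0, 0, 0, 0.08],
    [0, 0, 0, 0, 0, 0, 0.0854],
    [0, 0, 0, 0, 0, 0, 0.0854],
  ],
)

```text
time: 24.08
ee_pos: [554.8, -167.8, 142.8]
orientation: [[-0.002, -0.096, -0.995], [0.0, -0.995, 0.096], [-1.0, -0.0, 0.002]]
contact_force: [0.2, -0.3, -0.9]
width: 85.3
```

jog_arm(
  rows=[
    [-0.01, 0, 0, 0, 0, 0, 0.0854],
    [-0.05, 0, 0, 0, 0, 0, 0.0854],
    [-0.1, 0, 0, 0, 0, 0, 0.0854],
    [-0.14, 0, 0, 0, 0, 0, 0.0854],
    [-0.14, 0, 0, 0, 0, 0, 0.0854],
  ],
)

```text
time: 24.7
ee_pos: [556.8, -168.5, 287.7]
orientation: [[0.007, -0.096, -0.995], [-0.003, -0.995, 0.096], [-1.0, 0.002, -0.007]]
contact_force: [0.4, -0.9, -1.2]
width: 84.9
```

jog_arm(
  rows=[
    [0, 0, 0, 0, 0, 0, 0.0854],
    [0, 0, 0, 0, 0, 0, 0.0854],
  ],
)

```text
time: 24.95
ee_pos: [554.5, -167.7, 281.5]
orientation: [[-0.004, -0.096, -0.995], [0.001, -0.995, 0.096], [-1.0, -0.001, 0.004]]
contact_force: [0.6, -0.5, -0.5]
width: 85.5
```

```bash
python3 - <<'E'
from h import *
import pickle
p,d,st=snap("wrist","w10");np.save("pics/w10.npy",d); pickle.dump(st,open("pics/w10.pkl","wb"));print(st["time"],st["ee_pos"],st["contact_force"],st["width"])
p2,d2,_=snap("scene","s10")
P=p.astype(int); C=cloud("wrist",d,st=st); sat=P.max(2)-P.min(2)
m=(np.hypot(C[...,0]-556,C[...,1]+168)<30)&(C[...,2]>200)&(C[...,2]<215)&(sat<60)
q=C[m]; print("collar top",len(q),(q.min(0)+q.max(0))/2,np.median(q[:,2]))
A=np.c_[q[:,:2]-q[:,:2].mean(0),np.ones(len(q))]; print("plane",np.linalg.lstsq(A,q[:,2],rcond=None)[0])
u,v=w2p("scene",[556,-168,170]).astype(int); a=cv2.resize(p2[v-40:v+40,u-40:u+40],(480,480),interpolation=cv2.INTER_CUBIC)
cv2.imwrite("pics/c10.png",a)
E
```

```text
24.95 [ 554.46796307 -167.73049995  281.50951139] [ 0.64537145 -0.52173496 -0.4722073 ] 85.53785067993356
collar top 4637 [ 555.00320815 -167.96607865  204.51669809] 206.4845853900847
plane [-1.73208784e-02  7.63193466e-04  2.06395121e+02]
```

View pics/w10.png

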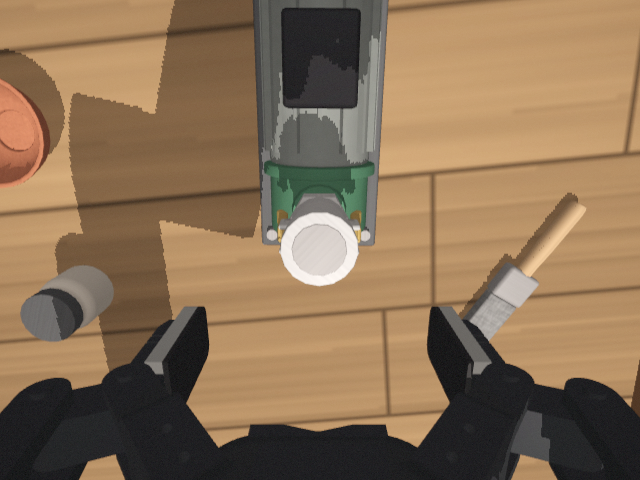

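View pics/c10.png

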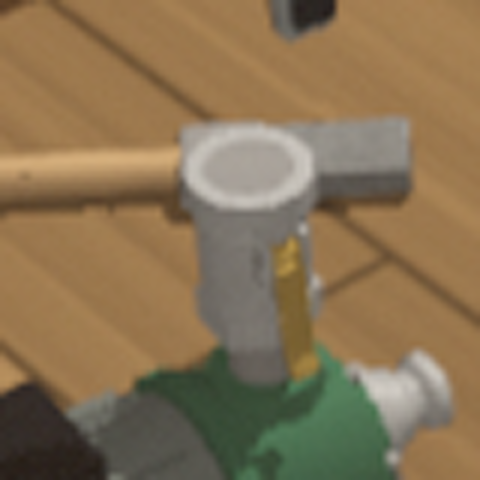

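```bash
python3 - <<'E'
from h import *
import pickle
st=pickle.load(open("pics/w10.pkl","rb")); d=np.load("pics/w10.npy"); P=cv2.imread("pics/w10.png").astype(int)
yp=np.array([.096,.995]); ax=np.array([555.2,-168.0])
def rep(C,P,l):
    L=(C[...,:2]-ax)@yp; X=(C[...,:2]-ax)@np.array([.995,-.096])
    hsv=cv2.cvtColor(P.astype(np.uint8),cv2.COLOR_BGR2HSV)
    m=(np.abs(X)<16)&(np.abs(L)<60)&(C[...,2]>122)&(C[...,2]<200)&(hsv[...,1]>110)&(hsv[...,0]>14)&(hsv[...,0]<32)
    for sg in(1,-1):
        mm=m&(L*sg>15)
        print(l,sg,mm.sum(), "" if not mm.any() else [(round(float(z)),round(float(y*sg),1)) for z,y in sorted(zip(C[...,2][mm],L[mm]))[::max(1,mm.sum()//14)]])
rep(cloud("wrist",d,st=st),P,"wrist")
P2=cv2.imread("pics/s10.png"); p,d2=env.snapshot("scene"); rep(cloud("scene",d2),p.astype(int),"scene")
# model projection for tip centre of left arm
for name in("scene","wrist"):
  for sg in(1,-1):
    for th in(1.2,1.35,1.5):
      y=21+54*np.cos(th)+3*np.sin(th); z=182-54*np.sin(th)+3*np.cos(th)
      print(name,sg,th,w2p(name,[*(ax+yp*sg*y),z],st=st).round(1))
o=cv2.resize(cv2.imread("pics/w10.png")[180:270,250:390],None,fx=5,fy=5,interpolation=cv2.INTER_CUBIC); cv2.imwrite("pics/w10c.png",o)
E
```

```text
wrist 1 145 [(131, 33.2), (132, 33.0), (134, 30.3), (136, 30.9), (140, 28.1), (144, 26.3), (148, 27.4), (151, 24.9), (154, 29.8), (163, 28.1), (178, 27.5), (178, 27.5), (179, 26.9), (179, 26.0), (183, 24.2)]
wrist -1 129 [(130, 32.8), (133, 32.8), (134, 32.4), (136, 30.6), (140, 24.8), (144, 25.3), (147, 28.7), (151, 26.9), (154, 27.3), (161, 28.8), (177, 28.0), (178, 27.9), (178, 27.2), (181, 25.4), (185, 24.4)]
scene 1 103 [(129, 32.0), (134, 34.5), (138, 35.4), (142, 33.2), (146, 30.1), (149, 26.6), (154, 33.5), (160, 30.8), (165, 27.9), (168, 30.7), (169, 26.9), (174, 27.2), (177, 29.0), (181, 28.3), (183, 25.6)]
scene -1 0 
scene 1 1.2 [286.8 225.8]
scene 1 1.35 [285.  224.9]
scene 1 1.5 [283.1 223.5]
scene -1 1.2 [266.4 205.7]
scene -1 1.35 [268.2 208.4]
scene -1 1.5 [270.1 210.7]
wrist 1 1.2 [263.9 218.6]
wrist 1 1.35 [273.9 217.7]
wrist 1 1.5 [284.  217.2]
wrist -1 1.2 [373.5 218.6]
wrist -1 1.35 [363.4 217.7]
wrist -1 1.5 [353.3 217.2]
```

View pics/w10c.png

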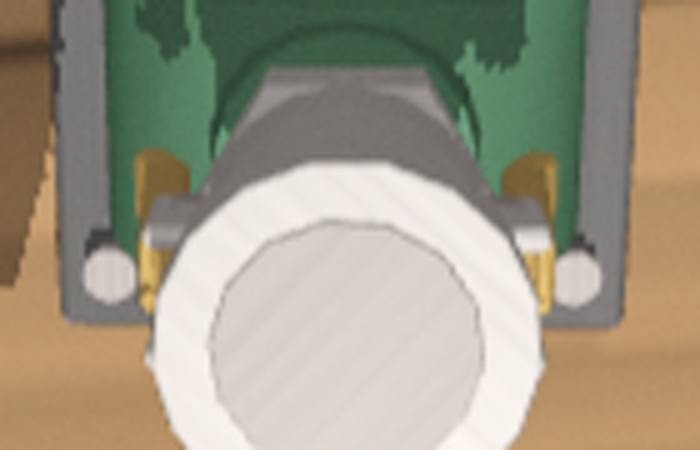

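```bash
python3 -c "
from rig import env
print(env.state()['time'],env.state()['contact_force']); print(env.finish_job())"
```

```text
25.1 [ 0.39402593 -0.49597186  0.1202272 ]
the job is handed in; nothing more can be done
None
```

The pump outlet is closed and the job is handed in at about 25 s of the 67 s allowed; no verdict came back.

**What I did:** I gripped the larger plug by its collar and set it into the coupler. It first touched the gasket with the fingers at z = 187.4 mm. I pressed it down to about 27 N (25 N read, plus the plug's weight) with both arms still out, then let go. I then turned the gripper a quarter turn and pushed both cam arms down together with the open fingers. Finally I squeezed them home at a 25 to 36 N grip setting, opened the gripper and backed off.

**Last checks:**
- **Plug:** it sits within about 0.5 mm of the axis, with its nose about 25.3 mm below the mouth. Its top looks tilted by about 0.017 rad; before the arms were swung it read 0.005.
- **Arms:** both look home and symmetric. I estimate about 1.46 rad each, a little short of the 1.5 stop but above the required 1.35. Their outer tips read about 33 mm from the axis, against 31 mm nominal. The scene camera could not see the right arm, so its angle rests on the wrist camera alone.
- **Forces:** the arm read about 7 to 10 N while pushing the cam arms down. After release the reading was near zero, and nothing is touched.
- **Bystanders:** the brush and jar look undisturbed in the last picture; the bowl is only partly in it. The robot never worked near any of them. I did not re-measure their positions.

**Readings that disagreed:** the gripper showed 44.7 mm on the 48 mm collar and 58.3 mm on the arms, where home should be 57 mm. I put both down to give in the fingers.

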